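# Bare the chisel and hold it in the cam clamp for honing

### The arm

A 6-joint arm with a two-finger parallel gripper is mounted at the origin on a cart in front of the work surface, level with it; the furniture and walls round the work are solid. World frame = base frame: x ahead of the robot, y to its left, z up, the work surface at z = 0. Lengths are in m, angles in rad, forces in N, time in s.
With the tool pointing down it reaches from about 0.375 to 0.9 m from the base axis. Payload 3.1 kg.
Tool frame: the origin (TCP) lies midway between the tips of the shut fingers; the grasp point (between the pads) lies 19 mm behind it; z points along the fingers, x is the direction in which the jaws open and shut, and the axes are right-handed (so a half turn about z gives the same grasp; the last joint's range is limited). The gripper opens to 87 mm and grips with 3 to 60 N. Pads are 19 mm wide; open, the fingers measure 117 mm over their backs; the gripper's body (75 mm by 190 mm) begins 51 mm behind the grasp point.
Start: joints at [1.147, 0.527, 1.433, -0, 1.181, -0.178], TCP at [0.152, 0.606, 0.223] pointing down, gripper open.
Joint ranges: [-3.08, 3.08], [-0.75, 2.2], [0.22, 2.44], [-1.43, 4.57], [0, 2.65], [-2.85, 2.85]. Speed limits (rad/s): [2.79, 2.79, 3.14, 3.14, 3.14, 3.14].

### API

Orientations are given as a unit quaternion [x, y, z, w].
In Python, from rig import * gives the robot as it stands.
- The arm moves only by the tool drive_tool, never from a script. Its argument "plan" is a list of rows, each an object with "offset": the shift along the tool's x, y, z in cm, a list of three; "delta_rot": the turn, a rotation vector about the tool's x, y, z in degrees, a list of three; "jaw": the finger opening in cm, from 0 to 8.7. In form: [{"offset": [dx, dy, dz], "delta_rot": [wx, wy, wz], "jaw": jaw}, ...]. A call has exactly 8 rows; each row is the pose to reach, as a shift and turn from the pose commanded when the call began, along the tool's axes at that moment; what a row does not reach only later rows make up. A row lasts 1/12 s, in which the tool goes at most 41.7 mm and 7.16 degrees, less where a joint would pass 70% of its speed; a pose out of reach is approached as far as the arm can. A call with a gripper value outside its range is refused whole. The fingers move at their own pace and stop on an object; "squeeze" is the grip in N (left out, the last holds). Time passes only in rows, so rows that repeat a pose let the fingers close, or fill a call up. It gives the time, the measured TCP pose, the force and the opening at its end, in the units of the state.
- get_obs(): the state, without advancing time (a new reading comes with each control period).
- camera(name): name is "side" or "top"; returns the picture (400x640x3 uint8, red, green, blue); there is no depth.
- calibration(name): a dict with "K" (3x3 intrinsics, pixels), "pose" (4x4, takes a point from camera to world coordinates). Camera axes: x right, y down, z forward; pixel columns grow to the right and rows downward; lengths in m; the calibration is good to about 2 mm. A picture is of the moment at which its call begins. calibration takes no time and is no camera call.
- hand_in(): hands the job in, once; it reports no verdict.
The state is a dict: "time": time; "q": joint angles; "joint_velocities": joint speeds; "joint_torque": joint torques, N m; "position": TCP position; "tool_rot": TCP orientation; "ft_force": force on the tool from outside, world axes, zero at the start; "moment": the same for the moment, N m; "grip_width": finger opening in m.
Only numpy, scipy, OpenCV 4.12 (cv2) and the standard library are available. Lean on these libraries where they do the work, as an engineer would, in place of code of your own. Each camera call takes 0.05 s, during which the arm holds its last target.

### The job

I want to hone this chisel: pull the red edge guard straight off the blade and lay it on the bench, a few centimetres clear of jig and blade, leaving the chisel lying in the jig. Then swing the cam lever by its black grip up to where the cam lifts highest, which is with the lever standing upright, so that the brass block presses the blade down; the clamp springs open when let go, so finish still holding the lever there. Leave the stone, the oil can and the square where they are.

Things in the scene. Friction and masses are not known exactly. Their poses are not given: they have to be found in the camera images.
- jig: Honing jig fixed to the bench: base 205 x 74 x 18 mm, ending at x = 76 mm. Origin on the bench top under the chisel's bolster; x along the blade to the edge, z up. Cradle for the handle, steel bed 54 mm high under the blade (x 13 to 75), cam tower at x 16 to 52, 50 mm wide, 126 mm high. The blade's end juts out 50 mm, free all round. A steel fork holds the handle from sliding forward over 6 mm.
- chisel: Chisel, yellow handle, 251 mm long, 19 mm blade, loose, lying bevel up in the jig; x runs along the blade to the edge. Origin at mid-length, level with the handle's underside, 40 mm above the bench. Blade underside 54 mm above the bench, blade 4 mm thick.
- blade_tip (a point): Middle of the chisel's cutting edge, 125.5 mm along x from the chisel's origin.
- guard: Red plastic edge guard, 54 mm long (x, along the blade), 27.4 mm wide (y), 12 mm high (z), 30 g: a sleeve closed at +x, pushed 35 to 40 mm deep over the blade's end and held by a sprung tongue (some 2 to 5 N to pull). Origin in the middle of its underside, which starts 51.5 mm above the bench. It comes off along +x of the chisel, free after 42 mm.
- guard_mid (a point): Centre of the guard, 6 mm above its origin; good place to grip it across its width.
- cam_pin (a point): Centre of the lever's pivot, 108 mm above the bench; the pivot axis is the jig's y axis.
- cam_lever (a joint): Lever angle, rad. 0 = leaning back on its stop, 30 degrees above level, where a spring returns it when let go; 1.05 = upright, highest lift; past that the lift falls again, stop at 1.8. Grows as the grip goes up and towards the edge: grip at jig x = 34 - 125 cos(0.521 + angle), z = 108 + 125 sin(0.521 + angle) mm. Needs about 2 N at the grip at first, 3 to 5 N near upright.
- shoe: Loose brass pressure block, 26 x 36 x 27 mm, with a sprung rubber sole, captive between the cheeks; it rests on the blade just under the cam (origin in the middle of its sole). The turning cam presses it onto the blade, 12 to 14 N at highest lift.
- oilstone: Two-layer oilstone 150 x 50 mm in a dark wooden holder 180 x 66 mm, 30 mm high in all, lying loose (origin at the centre of its underside): leave alone.
- oil_can: Green oil can, 69 mm base, 160 mm high with its spout, standing loose: leave alone.
- try_square: Try square, 159 x 203 mm, lying flat and loose: leave alone.
- grip_mid (a point): Middle of the lever's black grip: a roller 23 mm in diameter and 48 mm long that turns freely on its pin, standing out level on the -y side of the lever's end. This point lies at jig y = -34 mm, 125 mm from the pivot axis. It starts behind the pivot (towards the chisel's handle), 170 mm above the bench, 90 mm clear above anything; it swings up and forward (towards the edge).
There are look-alikes about, which are no part of the job. Of the things shaped like the guard, the red one is meant.

How it is judged:
On the way:
1. the guard is off the blade and lies released on the bench, with the lever still open (height (world z) of guard_mid below 0.03 m and horizontal distance between guard_mid and blade_tip above 0.05 m and linear speed of guard below 0.03 m/s and contact force between guard and the arm below 0.05 N and contact force between guard and the fingers below 0.05 N and value of joint cam_lever below 0.4 rad), for 0.2 s.
At the end, for the whole second after the job is handed in: The robot, touching the lever with over 1 N, holds it still within 0.16 rad of upright; the pressure block presses the chisel with over 8 N; the guard lies still on the bench, its centre under 30 mm high and over 50 mm from the edge, touching neither jig nor chisel (value of joint cam_lever between 0.89 and 1.21 rad and velocity of joint cam_lever between -0.1 and 0.1 rad/s and contact force between any of the fingers, the arm and cam_lever above 1 N and contact force between shoe and chisel above 8 N and height (world z) of guard_mid between -0.01 and 0.03 m and horizontal distance between guard_mid and blade_tip above 0.05 m and contact force between guard and jig below 0.05 N and contact force between guard and chisel below 0.05 N and linear speed of guard below 0.03 m/s and linear speed of chisel below 0.02 m/s); the arm keeps its last pose, push and grip.
It fails at once if the chisel is dragged, lifted or knocked more than 15 mm out of its place in the jig (distance of chisel from where it was at the start of the episode above 0.015 m).
It fails at once if the stone, the oil can or the square is pushed more than 20 mm (distance of any of oilstone, oil_can, try_square from where it was at the start of the episode above 0.02 m).
It also fails if it takes over 48 s, if anything falls off the work surface, if the arm or the gripper's body presses on something with over 40 N, if the wrist force passes 120 N, or if a joint passes its speed limit or range.

## Working session

There is one attempt and no reset: what is moved stays moved. The work goes in short steps, Python scripts to look and compute and a tool call to move; the robot and the scene stay as the last step left them, time stands still between calls to the robot, and variables do not carry over. Pictures are saved under pics/ and viewed, and the job is handed in when it is done.

Besides the shell and the picture viewer there is one more tool, called after ">>>" by a JSON object that holds its "method" and its "body", one argument or row to a line. drive_tool: Moves the arm, as the interface text tells. Its arguments: {"type":"object","properties":{"plan":{"type":"array","items":{"type":"object","properties":{"offset":{"type":"array","items":{"type":"number"}},"delta_rot":{"type":"array","items":{"type":"number"}},"jaw":{"type":"number"}}}},"squeeze":{"type":"number"}},"required":["plan"]}

```bash
mkdir -p pics; ls; python3 - <<'E'
from rig import *
import cv2
for n in ("side","top"):
    im=camera(n); cv2.imwrite(f"pics/{n}0.png",im[:,:,::-1]); c=calibration(n); print(n,c["K"],c["pose"])
o=get_obs();print(o)
E
```

```text
pics
side [[380.60541497   0.         323.32014916]
 [  0.         380.60541497 196.36319096]
 [  0.           0.           1.        ]] [[ 0.99957217  0.01549553 -0.02480657  0.59571379]
 [ 0.02901122 -0.41744106  0.90824078 -0.71501032]
 [ 0.00371839 -0.90857187 -0.41771201  0.51356255]
 [ 0.          0.          0.          1.        ]]
top [[466.87249512   0.         320.30840031]
 [  0.         466.87249512 204.50787774]
 [  0.           0.           1.        ]] [[ 0.01105327 -0.99228986  0.12344495  0.38593202]
 [-0.99986991 -0.01241818 -0.01029288  0.08034546]
 [ 0.01174648 -0.12331513 -0.99229804  1.4346898 ]
 [ 0.          0.          0.          1.        ]]
{'time': 0.1, 'q': array([ 1.14648650e+00,  5.28352993e-01,  1.43376243e+00, -2.74534308e-05,
        1.18139945e+00, -1.78496044e-01]), 'joint_velocities': array([ 0.00057647, -0.00206583, -0.00280314,  0.00079834,  0.00090888,
        0.00053703]), 'joint_torque': array([-1.68280444e-04, -4.40990567e+01, -1.77149856e+01,  6.35394920e-02,
        5.33543411e-02, -5.00885903e-05]), 'position': array([0.15179451, 0.60561326, 0.22168564]), 'tool_rot': array([ 7.88458765e-01,  6.15086866e-01, -8.44814910e-04,  4.58460095e-04]), 'ft_force': array([ 0.0120393 , -0.16880937,  0.35286607]), 'moment': array([-0.03605107,  0.00712918, -0.02411874]), 'grip_width': 0.08704431836726581}
```

View pics/side0.png

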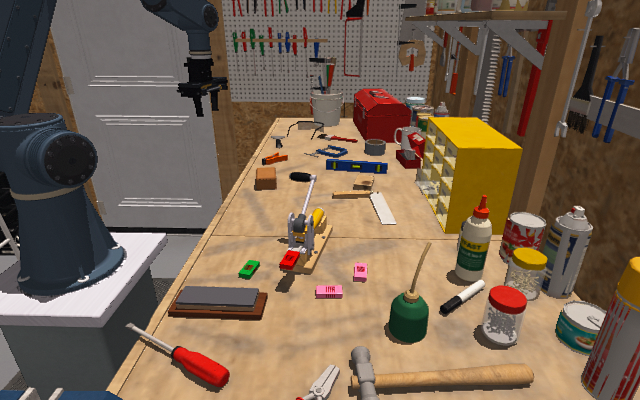

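View pics/top0.png

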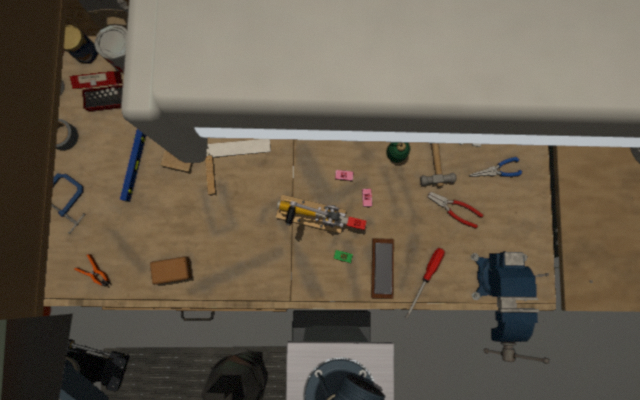

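```bash
python3 - <<'E'
import cv2
t=cv2.imread("pics/top0.png")[150:310,260:420]; cv2.imwrite("pics/topc.png",cv2.resize(t,(640,640),interpolation=cv2.INTER_CUBIC)[:600])
s=cv2.imread("pics/side0.png")[165:315,225:385]; cv2.imwrite("pics/sidec.png",cv2.resize(s,(640,600),interpolation=cv2.INTER_CUBIC))
E
```

```text
(no output)
```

View pics/topc.png

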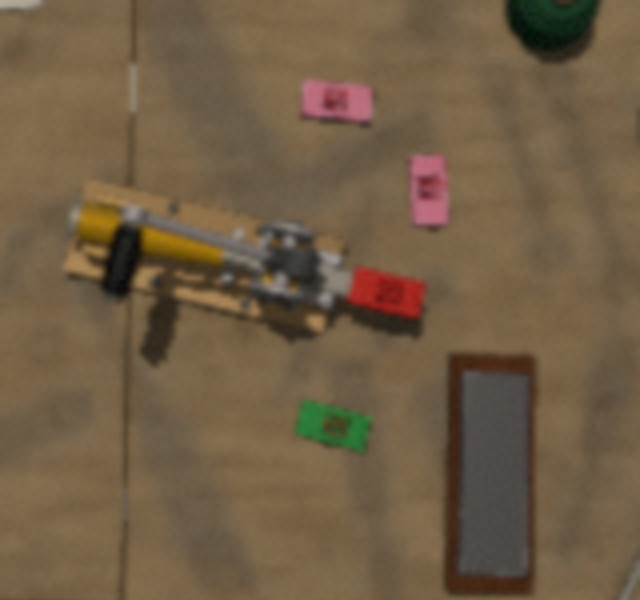

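View pics/sidec.png

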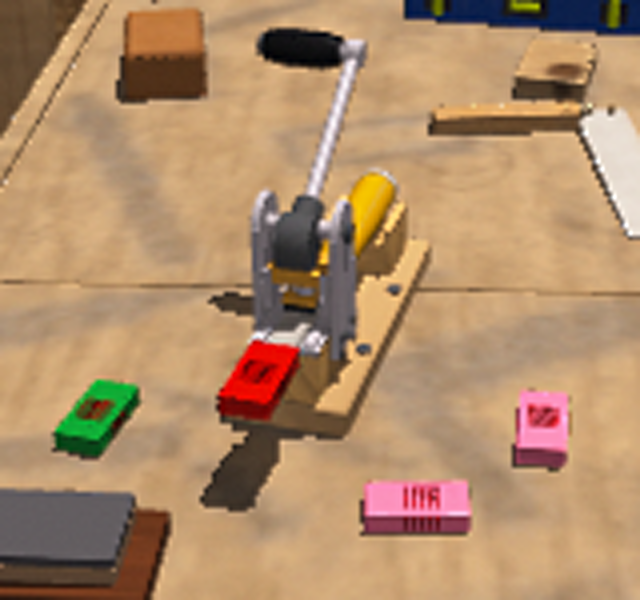

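```bash
cat > h.py <<'E'
import numpy as np, cv2
from rig import *
def proj(n,P):
    c=calibration(n);T=np.linalg.inv(c["pose"]);p=T[:3,:3]@np.asarray(P)+T[:3,3];p=c["K"]@p;return p[:2]/p[2]
def ray(n,u,v,z):
    c=calibration(n);d=c["pose"][:3,:3]@np.linalg.solve(c["K"],[u,v,1]);o=c["pose"][:3,3];return o+d*(z-o[2])/d[2]
E
python3 - <<'E'
from h import *
from scipy.optimize import least_squares
t=lambda a,b:(260+a/4,150+b/4); s=lambda a,b:(225+a/4,165+b/4)
obs=[("top",t(88,182),(-129,37,18)),("top",t(65,270),(-129,-37,18)),("top",t(346,242),(76,37,18)),("top",t(323,330),(76,-37,18)),
("side",s(429,240),(-129,37,18)),("side",s(347,408),(76,37,18)),("top",t(122,260),(-74.4,-34,170)),("side",s(300,47),(-74.4,-34,170))]
def f(p):
    c,si=np.cos(p[2]),np.sin(p[2]);r=[]
    for n,uv,(x,y,z) in obs:
        x,y,z=x/1e3,y/1e3,z/1e3
        r.append(proj(n,(p[0]+c*x-si*y,p[1]+si*x+c*y,z))-uv)
    return np.ravel(r)
R=least_squares(f,[.4,.1,-1.7],loss="soft_l1");p=R.x;print(p,np.degrees(p[2]));print(f(p).reshape(-1,2).round(1))
for uv in [(357,267),(426,285),(418,318),(349,298)]: print("top",ray("top",*t(*uv),.0635))
for uv in [(249,343),(300,346),(272,401),(219,395)]: print("side",ray("side",*s(*uv),.0635))
d=np.array([np.cos(p[2]),np.sin(p[2])])
print("blade line at x=125:",p[:2]+.125*d)
g=np.mean([ray("top",*t(*uv),.0635)for uv in [(357,267),(426,285),(418,318),(349,298)]],axis=0);print("gmid",g,"in jig",(g[:2]-p[:2])@d,(g[:2]-p[:2])@[-d[1],d[0]])
g=np.mean([ray("side",*s(*uv),.0635)for uv in [(249,343),(300,346),(272,401),(219,395)]],axis=0);print("gmid",g,"in jig",(g[:2]-p[:2])@d,(g[:2]-p[:2])@[-d[1],d[0]])
E
```

```text
[ 0.53007285  0.06702188 -1.79251452] -102.70351661576478
[[-0.4 -2. ]
 [-0.5 -0.6]
 [ 0.2 -1.5]
 [ 0.5  0. ]
 [-0.4 -0.9]
 [-1.   0.4]
 [ 0.3  0.1]
 [-0.7 -0.5]]
top [ 0.52116325 -0.01972404  0.0635    ]
top [ 0.50845027 -0.07069519  0.0635    ]
top [ 0.48401496 -0.06477308  0.0635    ]
top [ 0.49815739 -0.01390562  0.0635    ]
side [ 0.49934072 -0.02020358  0.0635    ]
side [ 0.52708031 -0.02218742  0.0635    ]
side [ 0.51718345 -0.07337743  0.0635    ]
side [ 0.48961907 -0.06905903  0.0635    ]
blade line at x=125: [ 0.50258459 -0.05491825]
gmid [ 0.50294646 -0.04227448  0.0635    ] in jig 0.11258615959189736 -0.002427425000692262
gmid [ 0.50830589 -0.04620686  0.0635    ] in jig 0.11524371308014478 0.003665560939803684
```

```bash
python3 - <<'E'
from h import *
s=cv2.imread("pics/side0.png")[0:130,130:260]; cv2.imwrite("pics/grip.png",cv2.resize(s,(600,600),interpolation=cv2.INTER_CUBIC))
print(proj("side",(.152,.606,.222)))
o=get_obs()
from scipy.spatial.transform import Rotation as R
M=R.from_quat(o["tool_rot"]).as_matrix();p=o["position"]
for n,v in (("x.04",(.0435,0,0)),("-x",(-.0435,0,0)),("xb",(.0435,0,-.07)),("y.095",(0,.095,-.1)),("-y",(0,-.095,-.1)),("x.095",(.095,0,-.1)),("-x95",(-.095,0,-.1))): print(n,(proj("side",p+M@v)-[130,0])*600/130)
E
```

```text
[207.28018706 112.56035726]
x.04 [386.33151149 508.49893667]
-x [324.50955509 532.24433437]
xb [375.7608094  416.50252708]
y.095 [456.21890096 389.63018669]
-y [227.19678055 378.2370865 ]
x.095 [406.0626668  366.95405858]
-x95 [264.07298976 403.03316329]
```

View pics/grip.png

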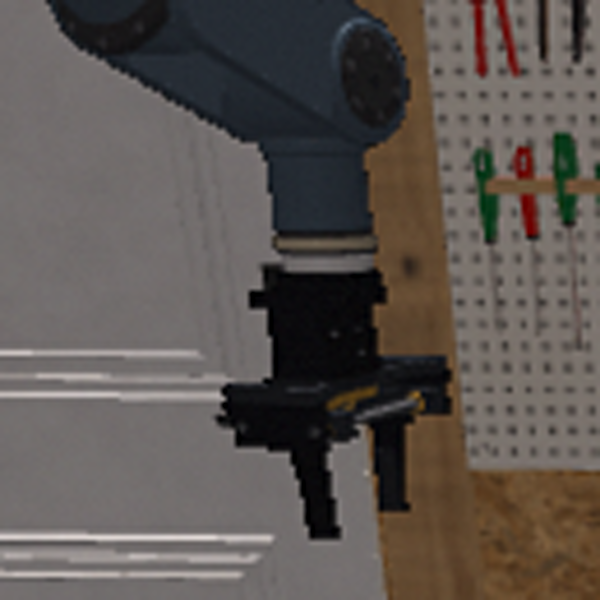

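```bash
cat >> h.py <<'E'
from scipy.spatial.transform import Rotation as R
J=np.array([.530,.067]);YAW=np.radians(-102.7);D=np.array([np.cos(YAW),np.sin(YAW)]);N=np.array([-D[1],D[0]])
def jw(x,y,z): # jig mm -> world m
    return np.r_[J+x/1e3*D+y/1e3*N,z/1e3]
def wj(p): p=np.asarray(p);return np.r_[(p[:2]-J)@D,(p[:2]-J)@N,p[2]]*1e3
def down(deg): # tool pointing down, x axis at world angle
    a=np.radians(deg);x=np.array([np.cos(a),np.sin(a),0]);z=np.array([0,0,-1.]);return np.c_[x,np.cross(z,x),z]
def to(p,M,fromM=None,fromp=None):
    o=get_obs();M0=R.from_quat(o["tool_rot"]).as_matrix() if fromM is None else fromM;p0=o["position"] if fromp is None else fromp
    print("offset cm",(M0.T@(np.asarray(p)-p0)*100).round(2),"rot deg",np.degrees(R.from_matrix(M0.T@M).as_rotvec()).round(1))
E
python3 - <<'E'
from h import *
to((.36,.32,.26),down(75.9-45))
to((.36,.32,.26),down(75.9-45))
to((.46,.04,.2),down(-12.7),down(75.9-45),np.array((.36,.32,.26)))
print(jw(114,0,50))
E
```

```text
offset cm [-22.64  27.14  -3.8 ] rot deg [ 0.   0.1 45. ]
offset cm [-22.64  27.14  -3.8 ] rot deg [ 0.   0.1 45. ]
offset cm [-5.8  29.16  6.  ] rot deg [ 0.   0.  43.6]
[ 0.50493753 -0.04421094  0.05      ]
```

>>> {"method": "drive_tool", "body": {
  "plan": [
    {"offset":[-2,3,-1],"delta_rot":[0,0,5],"jaw":8.7},
    {"offset":[-5,6.2,-2],"delta_rot":[0,0,11],"jaw":8.7},
    {"offset":[-8,9.5,-3],"delta_rot":[0,0,17],"jaw":8.7},
    {"offset":[-11,13,-3.5],"delta_rot":[0,0,23],"jaw":8.7},
    {"offset":[-14,16.5,-3.8],"delta_rot":[0,0,29],"jaw":8.7},
    {"offset":[-17,20,-3.8],"delta_rot":[0,0,35],"jaw":8.7},
    {"offset":[-19.5,23,-3.8],"delta_rot":[0,0,40],"jaw":8.7},
    {"offset":[-22,26,-3.8],"delta_rot":[0,0,45],"jaw":8.7}
  ]
}}

```text
time: 0.77
position: [0.3419, 0.3404, 0.2605]
tool_rot: [0.964, 0.265, -0.0, 0.0]
ft_force: [0.4, 0.3, 0.4]
grip_width: 0.0866
```

```bash
python3 - <<'E'
from h import *
o=get_obs();print(o["time"],o["position"],o["q"])
to((.46,.04,.24),down(-12.7))
E
```

```text
0.7667 [0.34191428 0.34041694 0.26051297] [ 5.51070545e-01  2.85904841e-01  1.73238421e+00 -1.10255127e-05
  1.12346564e+00  1.53315290e-02]
offset cm [-5.18 31.86  2.05] rot deg [ 0.   0.  43.4]
```

>>> {"method": "drive_tool", "body": {
  "plan": [
    {"offset":[-0.6,4,0],"delta_rot":[0,0,6],"jaw":8.7},
    {"offset":[-1.3,8,0],"delta_rot":[0,0,12],"jaw":8.7},
    {"offset":[-2,12,0],"delta_rot":[0,0,18],"jaw":8.7},
    {"offset":[-2.6,16,0],"delta_rot":[0,0,24],"jaw":8.7},
    {"offset":[-3.2,20,0.5],"delta_rot":[0,0,30],"jaw":8.7},
    {"offset":[-4,24,1],"delta_rot":[0,0,36],"jaw":8.7},
    {"offset":[-4.6,28,1.5],"delta_rot":[0,0,41],"jaw":8.7},
    {"offset":[-5.2,31.5,2],"delta_rot":[0,0,43.4],"jaw":8.7}
  ]
}}

```text
time: 1.43
position: [0.4592, 0.0428, 0.2402]
tool_rot: [0.994, -0.111, 0.0, 0.0]
ft_force: [0.4, -0.8, 0.5]
grip_width: 0.0869
```

```bash
python3 - <<'E'
from h import *
to(jw(114,0,90),down(-12.7))
E
```

```text
offset cm [ 6.37  7.48 15.03] rot deg [ 0.  -0.  -0.1]
```

>>> {"method": "drive_tool", "body": {
  "plan": [
    {"offset":[2.2,2.6,0],"delta_rot":[0,0,0],"jaw":8.7},
    {"offset":[4.5,5.2,0.5],"delta_rot":[0,0,0],"jaw":8.0},
    {"offset":[6.3,7.5,2],"delta_rot":[0,0,0],"jaw":7.0},
    {"offset":[6.3,7.5,5.5],"delta_rot":[0,0,0],"jaw":6.0},
    {"offset":[6.3,7.5,9],"delta_rot":[0,0,0],"jaw":6.0},
    {"offset":[6.3,7.5,12.5],"delta_rot":[0,0,0],"jaw":6.0},
    {"offset":[6.3,7.5,14.5],"delta_rot":[0,0,0],"jaw":6.0},
    {"offset":[6.3,7.5,15],"delta_rot":[0,0,0],"jaw":6.0}
  ]
}}

```text
time: 2.1
position: [0.5011, -0.041, 0.0869]
tool_rot: [0.994, -0.109, -0.004, -0.001]
ft_force: [-0.1, 0.5, 0.1]
grip_width: 0.0608
```

```bash
python3 - <<'E'
from h import *
im=camera("side")[:,:,::-1];cv2.imwrite("pics/s1.png",cv2.resize(im[180:310,225:365],(646,600),interpolation=cv2.INTER_CUBIC))
o=get_obs();p=o["position"];M=R.from_quat(o["tool_rot"]).as_matrix();w=o["grip_width"]/2
for v in ((w,0,0),(-w,0,0)): print((proj("side",p+M@v)-[225,180])*600/130)
print(wj(p),w)
E
```

```text
[350.14652925 315.77556535]
[222.41988616 296.91871135]
[111.60525055  -3.63478077  87.78248354] 0.03035938218503843
```

View pics/s1.png

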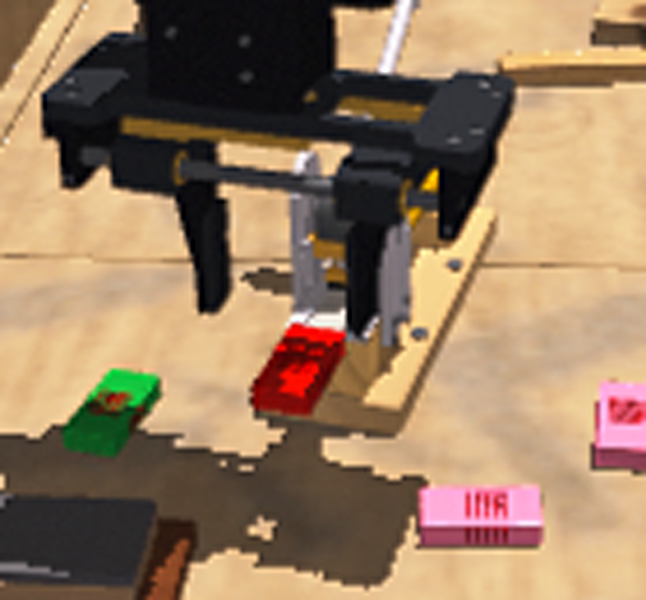

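```bash
python3 - <<'E'
from h import *
o=get_obs();p=o["position"];M=R.from_quat(o["tool_rot"]).as_matrix();w=o["grip_width"]/2
for v in ((w,.0095,0),(-w,.0095,0),(w+.015,.0095,0),(-w-.015,.0095,0)): print((proj("side",p+M@v)-[225,180])*600/130)
print(p, wj(p))
im=camera("side")[:,:,::-1];cv2.imwrite("pics/s2.png",cv2.resize(im[225:275,260:315],(660,600),interpolation=cv2.INTER_CUBIC))
for v in ((w,.0095,0),(-w,.0095,0),(w+.015,.0095,0),(-w-.015,.0095,0)): print((proj("side",p+M@v)-[260,225])*12)
for y in (-13.7,13.7):
  for x in (87,141): print("g",x,y,(proj("side",jw(x,y,63.5))-[260,225])*12)
im=camera("top")[:,:,::-1];cv2.imwrite("pics/t2.png",cv2.resize(im[190:250,310:380],(700,600),interpolation=cv2.INTER_CUBIC))
E
```

```text
[343.77664977 327.05143622]
[214.80427992 307.80602501]
[376.31785374 331.90727358]
[183.60571643 303.15053807]
[ 0.50191816 -0.04107568  0.08778248] [111.60525055  -3.63478077  87.78248354]
[473.81928941 310.33373418]
[138.4911278  260.29566504]
[558.42641972 322.95891131]
[ 57.37486272 248.19139899]
g 87 -13.7 [320.30079541 292.64397876]
g 141 -13.7 [214.90815939 459.37907001]
g 87 13.7 [464.81946634 313.71129966]
g 141 13.7 [367.48407616 483.06662998]
```

View pics/s2.png

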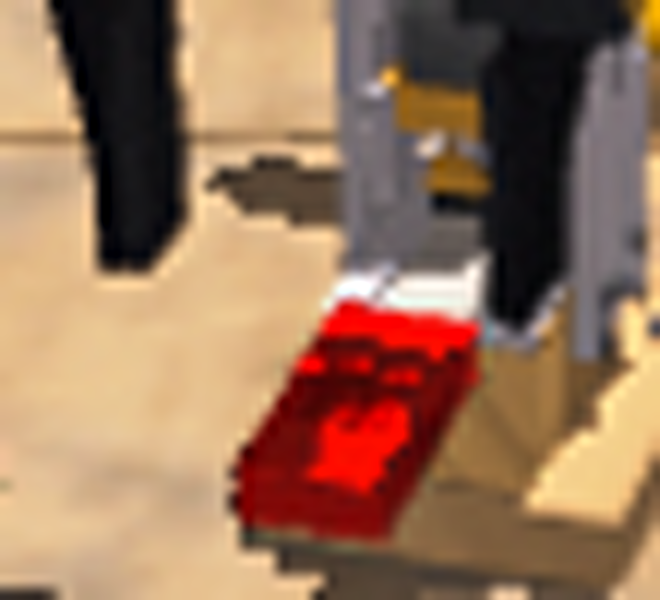

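```bash
python3 - <<'E'
from h import *
o=get_obs();print(wj(o["position"]),o["joint_velocities"].round(4),o["q"],o["ft_force"])
to(jw(114,0,49),down(-12.7))
E
```

```text
[111.60660485  -1.2111363   90.67631661] [ 0.0046 -0.0347 -0.0174  0.0017 -0.0008 -0.0004] [-3.03500512e-01  5.79452222e-01  1.84423248e+00  1.47460195e-05
  7.17988186e-01 -8.56826098e-02] [-0.23237243  0.47407774  0.74372643]
offset cm [0.12 0.24 4.17] rot deg [-0.   0.   0.2]
```

>>> {"method": "drive_tool", "body": {
  "plan": [
    {"offset":[0.0,0.1,0.6],"delta_rot":[0,0,0],"jaw":6.0},
    {"offset":[0.0,0.2,1.4],"delta_rot":[0,0,0],"jaw":6.0},
    {"offset":[0,0.2,2.4],"delta_rot":[0,0,0],"jaw":6.0},
    {"offset":[0,0.2,3.2],"delta_rot":[0,0,0],"jaw":6.0},
    {"offset":[0,0.2,3.8],"delta_rot":[0,0,0],"jaw":6.0},
    {"offset":[0,0.2,4.1],"delta_rot":[0,0,0],"jaw":5.5},
    {"offset":[0,0.2,4.1],"delta_rot":[0,0,0],"jaw":5.0},
    {"offset":[0,0.2,4.1],"delta_rot":[0,0,0],"jaw":4.5}
  ],
  "squeeze": 15
}}

```text
time: 2.92
position: [0.5035, -0.0435, 0.0493]
tool_rot: [0.994, -0.109, -0.0, -0.0]
ft_force: [-1.0, 0.0, 0.2]
grip_width: 0.0499
```

```bash
python3 - <<'E'
from h import *
im=camera("side")[:,:,::-1];cv2.imwrite("pics/s3.png",cv2.resize(im[225:275,260:315],(660,600),interpolation=cv2.INTER_CUBIC))
im=camera("side")
o=get_obs();print(o["time"],wj(o["position"]),o["grip_width"],o["joint_velocities"].round(4),o["ft_force"])
to(jw(114,0,49),down(-12.7))
E
```

```text
3.0167 [113.61303232  -1.27405919  49.6731646 ] 0.04688803618026394 [-0.0033 -0.0052 -0.0009 -0.     -0.0009  0.0008] [ 0.4359036  -0.3161257  -0.31812663]
offset cm [0.13 0.04 0.07] rot deg [ 0.  -0.   0.2]
```

View pics/s3.png

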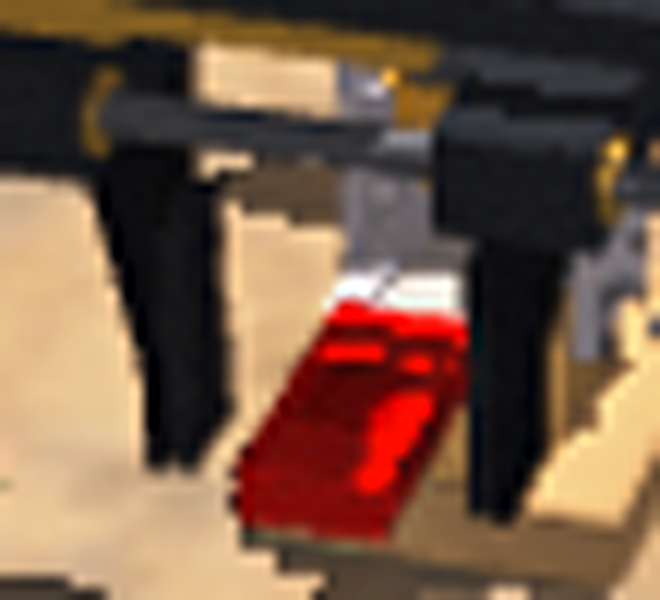

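>>> {"method": "drive_tool", "body": {
  "plan": [
    {"offset":[0.13,0,0.05],"delta_rot":[0,0,0],"jaw":4.5},
    {"offset":[0.13,0,0.05],"delta_rot":[0,0,0],"jaw":4.2},
    {"offset":[0.13,0,0.05],"delta_rot":[0,0,0],"jaw":3.9},
    {"offset":[0.13,0,0.05],"delta_rot":[0,0,0],"jaw":3.6},
    {"offset":[0.13,0,0.05],"delta_rot":[0,0,0],"jaw":3.3},
    {"offset":[0.13,0,0.05],"delta_rot":[0,0,0],"jaw":3.0},
    {"offset":[0.13,0,0.05],"delta_rot":[0,0,0],"jaw":2.7},
    {"offset":[0.13,0,0.05],"delta_rot":[0,0,0],"jaw":2.4}
  ],
  "squeeze": 15
}}

```text
time: 3.68
position: [0.5049, -0.0438, 0.049]
tool_rot: [0.994, -0.109, 0.0, 0.0]
ft_force: [0.3, -1.0, 0.5]
grip_width: 0.0275
```

>>> {"method": "drive_tool", "body": {
  "plan": [
    {"offset":[0,0,0],"delta_rot":[0,0,0],"jaw":1.5},
    {"offset":[0,0,0],"delta_rot":[0,0,0],"jaw":1.5},
    {"offset":[0,0,0],"delta_rot":[0,0,0],"jaw":1.5},
    {"offset":[0,0,0],"delta_rot":[0,0,0],"jaw":1.5},
    {"offset":[0,0.1,0],"delta_rot":[0,0,0],"jaw":1.5},
    {"offset":[0,0.3,0],"delta_rot":[0,0,0],"jaw":1.5},
    {"offset":[0,0.5,0],"delta_rot":[0,0,0],"jaw":1.5},
    {"offset":[0,0.7,0],"delta_rot":[0,0,0],"jaw":1.5}
  ],
  "squeeze": 20
}}

```text
time: 4.35
position: [0.5031, -0.0505, 0.049]
tool_rot: [0.994, -0.109, -0.0, -0.0]
ft_force: [0.7, 2.4, 0.1]
grip_width: 0.0274
```

```bash
python3 - <<'E'
from h import *
im=camera("side")[:,:,::-1];cv2.imwrite("pics/s4.png",cv2.resize(im[205:275,250:325],(642,600),interpolation=cv2.INTER_CUBIC))
o=get_obs();print(o["time"],wj(o["position"]),o["grip_width"],o["joint_velocities"].round(4),o["ft_force"])
E
```

```text
4.4 [120.88044498  -0.32279512  48.98157963] 0.02714336813438082 [ 0.0022  0.0015 -0.002  -0.0007  0.0036  0.0117] [0.88634975 2.62217682 0.41579456]
```

View pics/s4.png

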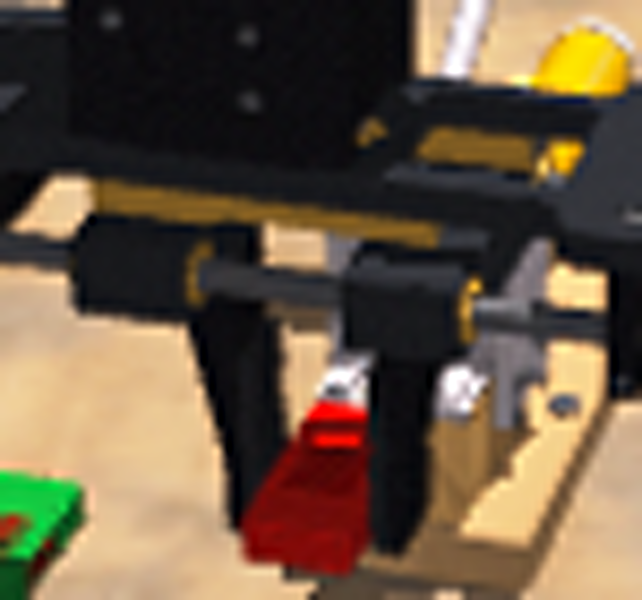

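The guard is gripped (27 mm wide) and it pulls with about 2.6 N. I'm continuing straight along the blade.

>>> {"method": "drive_tool", "body": {
  "plan": [
    {"offset":[0,0.4,0],"delta_rot":[0,0,0],"jaw":1.5},
    {"offset":[0,0.9,0],"delta_rot":[0,0,0],"jaw":1.5},
    {"offset":[0,1.4,0],"delta_rot":[0,0,0],"jaw":1.5},
    {"offset":[0,2.0,0],"delta_rot":[0,0,0],"jaw":1.5},
    {"offset":[0,2.6,0],"delta_rot":[0,0,0],"jaw":1.5},
    {"offset":[0,3.2,0],"delta_rot":[0,0,0],"jaw":1.5},
    {"offset":[0,3.8,0],"delta_rot":[0,0,0],"jaw":1.5},
    {"offset":[0,4.4,0],"delta_rot":[0,0,0],"jaw":1.5}
  ],
  "squeeze": 20
}}

```text
time: 5.07
position: [0.4937, -0.0946, 0.049]
tool_rot: [0.994, -0.109, 0.0, 0.0]
ft_force: [0.1, -0.6, 0.1]
grip_width: 0.0268
```

>>> {"method": "drive_tool", "body": {
  "plan": [
    {"offset":[0,0.6,0],"delta_rot":[0,0,0],"jaw":1.5},
    {"offset":[0,1.2,0],"delta_rot":[0,0,0],"jaw":1.5},
    {"offset":[0,1.5,0],"delta_rot":[0,0,0],"jaw":1.5},
    {"offset":[0,1.5,0],"delta_rot":[0,0,0],"jaw":1.5},
    {"offset":[0,1.5,0],"delta_rot":[0,0,0],"jaw":1.5},
    {"offset":[0,1.5,0],"delta_rot":[0,0,0],"jaw":1.5},
    {"offset":[0,1.5,0],"delta_rot":[0,0,0],"jaw":1.5},
    {"offset":[0,1.5,0],"delta_rot":[0,0,0],"jaw":1.5}
  ]
}}

```text
time: 5.73
position: [0.4906, -0.1079, 0.049]
tool_rot: [0.994, -0.108, -0.0, -0.0]
ft_force: [-0.7, 0.7, -0.3]
grip_width: 0.0274
```

```bash
python3 - <<'E'
from h import *
im=camera("side")[:,:,::-1];cv2.imwrite("pics/s5.png",cv2.resize(im[190:310,220:350],(650,600),interpolation=cv2.INTER_CUBIC))
o=get_obs();print(o["time"],wj(o["position"]),o["grip_width"],o["joint_velocities"].round(4),o["ft_force"])
to(jw(190,25,3),down(-12.7))
t=lambda a,b:(260+a/4,150+b/4)
for uv in ((448,353),(535,353),(448,593)): print("stone jig", wj(ray("top",*t(*uv),.02)))
for uv in ((410,155),(448,228)): print("pink", wj(ray("top",*t(*uv),.01)))
E
```

```text
5.7833 [1.79327135e+02 1.40228160e-02 4.90138123e+01] 0.027677762716653898 [-0.0005 -0.001  -0.0006 -0.0011  0.      0.0007] [ 0.33940351  0.90873208 -0.05023314]
offset cm [2.49 1.08 4.6 ] rot deg [-0.   0.   0.2]
stone jig [170.4227833  -32.47644866  20.        ]
stone jig [234.67144533 -17.20811673  20.        ]
stone jig [ 209.26967255 -206.98241612   20.        ]
pink [109.66965986 110.70668746  10.        ]
pink [150.62458994  62.06380041  10.        ]
```

View pics/s5.png

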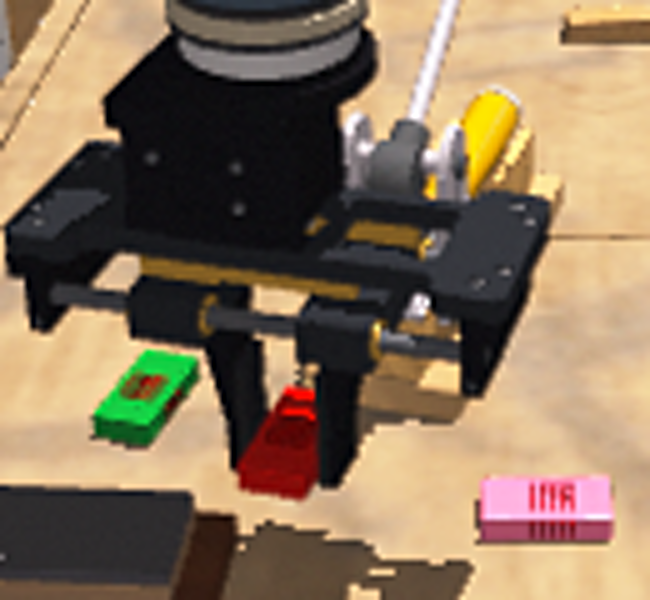

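>>> {"method": "drive_tool", "body": {
  "plan": [
    {"offset":[1,0.3,0],"delta_rot":[0,0,0],"jaw":1.5},
    {"offset":[2,0.6,0.3],"delta_rot":[0,0,0],"jaw":1.5},
    {"offset":[3,0.6,1.1],"delta_rot":[0,0,0],"jaw":1.5},
    {"offset":[3,0.6,2],"delta_rot":[0,0,0],"jaw":1.5},
    {"offset":[3,0.6,3],"delta_rot":[0,0,0],"jaw":1.5},
    {"offset":[3,0.6,3.8],"delta_rot":[0,0,0],"jaw":1.5},
    {"offset":[3,0.6,4.4],"delta_rot":[0,0,0],"jaw":1.5},
    {"offset":[3,0.6,4.6],"delta_rot":[0,0,0],"jaw":1.5}
  ]
}}

```text
time: 6.45
position: [0.517, -0.1199, 0.0013]
tool_rot: [0.994, -0.109, -0.002, -0.001]
ft_force: [0.2, 0.7, 0.5]
grip_width: 0.0275
```

>>> {"method": "drive_tool", "body": {
  "plan": [
    {"offset":[0,0,0],"delta_rot":[0,0,0],"jaw":1.5},
    {"offset":[0,0,0],"delta_rot":[0,0,0],"jaw":1.5},
    {"offset":[0,0,0],"delta_rot":[0,0,0],"jaw":3.2},
    {"offset":[0,0,0],"delta_rot":[0,0,0],"jaw":3.6},
    {"offset":[0,0,0],"delta_rot":[0,0,0],"jaw":4.0},
    {"offset":[0,0,0],"delta_rot":[0,0,0],"jaw":4.4},
    {"offset":[0,0,0],"delta_rot":[0,0,0],"jaw":4.4},
    {"offset":[0,0,0],"delta_rot":[0,0,0],"jaw":4.4}
  ]
}}

```text
time: 7.12
position: [0.5187, -0.1206, 0.0032]
tool_rot: [0.994, -0.109, 0.0, 0.0]
ft_force: [0.4, 1.3, -0.3]
grip_width: 0.0432
```

>>> {"method": "drive_tool", "body": {
  "plan": [
    {"offset":[0,0,-0.3],"delta_rot":[0,0,0],"jaw":4.4},
    {"offset":[0,0,-1],"delta_rot":[0,0,0],"jaw":4.4},
    {"offset":[0,0,-2.5],"delta_rot":[0,0,0],"jaw":4.4},
    {"offset":[0,0,-5],"delta_rot":[0,0,0],"jaw":4.4},
    {"offset":[0,0,-8.5],"delta_rot":[0,0,0],"jaw":4.4},
    {"offset":[0,0,-12],"delta_rot":[0,0,0],"jaw":4.4},
    {"offset":[0,0,-16],"delta_rot":[0,0,0],"jaw":4.4},
    {"offset":[0,0,-19],"delta_rot":[0,0,0],"jaw":4.4}
  ]
}}

```text
time: 7.78
position: [0.519, -0.1207, 0.1965]
tool_rot: [0.994, -0.109, 0.001, 0.0]
ft_force: [0.6, 0.3, -0.3]
grip_width: 0.0439
```

```bash
python3 - <<'E'
from h import *
im=camera("side")[:,:,::-1];cv2.imwrite("pics/s6.png",cv2.resize(im[150:320,220:400],(635,600),interpolation=cv2.INTER_CUBIC))
o=get_obs();print(o["time"],wj(o["position"]),o["grip_width"],o["ft_force"],o["q"])
E
```

```text
7.8333 [186.0975643   34.07601272 201.75683753] 0.044240668129475864 [0.15535837 0.34442776 3.35342823] [-4.38040558e-01  4.30687184e-01  1.68757568e+00  1.55977351e-04
  1.00948051e+00 -2.20611973e-01]
```

View pics/s6.png

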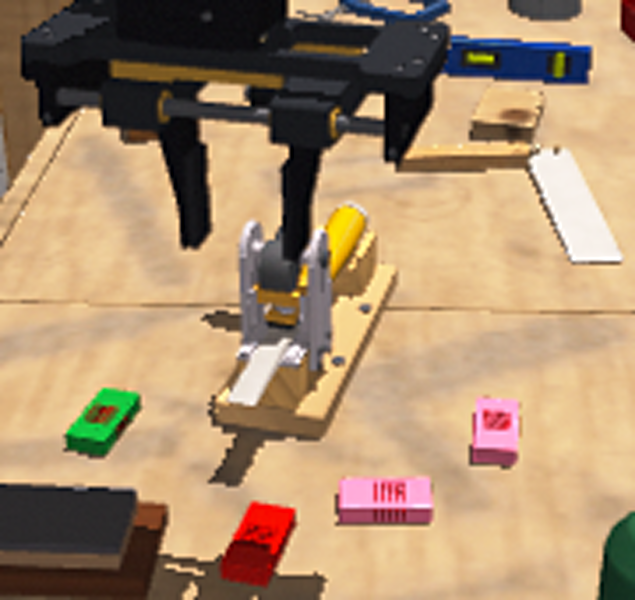

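The guard now lies flat on the bench with the blade bare, well away from the jig and the stone. Next I'll turn the tool 90° and go above the lever grip.

```bash
python3 - <<'E'
from h import *
to(jw(60,0,260),down(-12.7+50))
to(jw(-74.4,-34,260),down(77.3),down(-12.7+50),jw(60,0,260))
E
```

```text
offset cm [ -3.28 -12.61  -5.91] rot deg [  0.5  -0.7 -49.8]
offset cm [  8.11 -11.24   0.  ] rot deg [  0.   0. -40.]
```

>>> {"method": "drive_tool", "body": {
  "plan": [
    {"offset":[-0.4,-1,-2],"delta_rot":[0,0,-5],"jaw":6},
    {"offset":[-0.8,-2.5,-4],"delta_rot":[0,0,-11],"jaw":6},
    {"offset":[-1.2,-4,-6],"delta_rot":[0,0,-17],"jaw":7},
    {"offset":[-1.6,-6,-6],"delta_rot":[0,0,-24],"jaw":8},
    {"offset":[-2,-8,-6],"delta_rot":[0,0,-31],"jaw":8},
    {"offset":[-2.5,-10,-6],"delta_rot":[0,0,-38],"jaw":8},
    {"offset":[-3,-11.5,-6],"delta_rot":[0,0,-44],"jaw":8},
    {"offset":[-3.3,-12.6,-6],"delta_rot":[0,0,-50],"jaw":8}
  ]
}}

```text
time: 8.5
position: [0.5127, 0.0112, 0.2533]
tool_rot: [0.946, 0.325, -0.0, -0.0]
ft_force: [-0.6, 0.6, 0.2]
grip_width: 0.0791
```

```bash
python3 - <<'E'
from h import *
to(jw(-74.4,-34,260),down(77.3))
E
```

```text
offset cm [  8.38 -10.69  -0.66] rot deg [ -0.   -0.  -39.4]
```

>>> {"method": "drive_tool", "body": {
  "plan": [
    {"offset":[1.2,-1.5,-0.5],"delta_rot":[0,0,-6],"jaw":8},
    {"offset":[2.4,-3,-0.5],"delta_rot":[0,0,-12],"jaw":8},
    {"offset":[3.8,-5,-0.5],"delta_rot":[0,0,-18],"jaw":8},
    {"offset":[5,-6.5,-0.5],"delta_rot":[0,0,-24],"jaw":8},
    {"offset":[6.3,-8,-0.5],"delta_rot":[0,0,-30],"jaw":8},
    {"offset":[7.5,-9.5,-0.5],"delta_rot":[0,0,-36],"jaw":8},
    {"offset":[8.3,-10.6,-0.5],"delta_rot":[0,0,-39.4],"jaw":8},
    {"offset":[8.3,-10.6,-0.5],"delta_rot":[0,0,-39.4],"jaw":8}
  ]
}}

```text
time: 9.17
position: [0.5141, 0.1464, 0.2582]
tool_rot: [0.782, 0.623, 0.0, -0.0]
ft_force: [0.5, -1.4, 0.3]
grip_width: 0.0798
```

```bash
python3 - <<'E'
from h import *
im=camera("side")[:,:,::-1];cv2.imwrite("pics/s7.png",cv2.resize(im[100:240,240:400],(685,600),interpolation=cv2.INTER_CUBIC))
camera("side")
o=get_obs();p=o["position"];print(o["time"],wj(p),o["grip_width"],o["q"],o["joint_velocities"].round(3))
to(jw(-74.4,-34,151),down(77.3))
q=lambda P:(proj("side",P)-[240,100])*600/140
print("tip",q(p),"grip",q(jw(-74.4,-34,170)),q(jw(-74.4,-58,170)),q(jw(-74.4,-10,170)))
M=R.from_quat(o["tool_rot"]).as_matrix()
for v in ((.04,.0095,0),(.04,-.0095,0),(-.04,.0095,0),(-.04,-.0095,0)):print(q(p+M@v))
E
```

```text
9.2667 [-71.90201804 -32.14599183 258.11149272] 0.07987904644903156 [ 6.43594089e-02  3.62688702e-01  1.61682137e+00 -6.24984858e-04
  1.16224156e+00 -1.27753469e+00] [-0.022 -0.002  0.001 -0.003 -0.    -0.001]
offset cm [ 0.25 -0.19 10.71] rot deg [ 0.   0.  -0.4]
tip [252.0466631  178.45109168] grip [253.86385913 326.92466348] [213.84901134 322.93908776] [294.3445002  330.95663335]
[290.08592241 160.20160916]
[258.0541706  157.72441558]
[245.51222149 200.99575851]
[211.07631199 198.1067769 ]
```

View pics/s7.png

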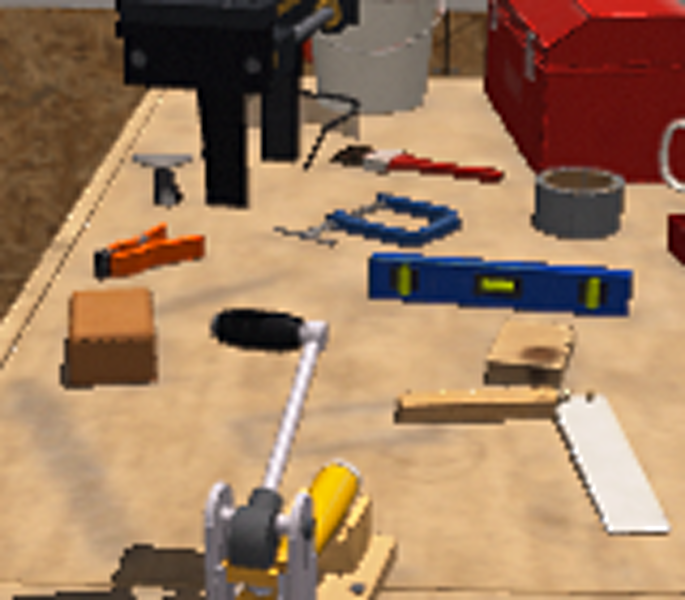

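>>> {"method": "drive_tool", "body": {
  "plan": [
    {"offset":[0.1,0,1],"delta_rot":[0,0,0],"jaw":7.5},
    {"offset":[0.2,-0.1,2.5],"delta_rot":[0,0,0],"jaw":7},
    {"offset":[0.2,-0.1,4.5],"delta_rot":[0,0,0],"jaw":7},
    {"offset":[0.2,-0.1,6.5],"delta_rot":[0,0,0],"jaw":7},
    {"offset":[0.2,-0.1,8.5],"delta_rot":[0,0,0],"jaw":7},
    {"offset":[0.2,-0.1,10],"delta_rot":[0,0,0],"jaw":7},
    {"offset":[0.2,-0.1,10.7],"delta_rot":[0,0,0],"jaw":6.5},
    {"offset":[0.2,-0.1,10.7],"delta_rot":[0,0,0],"jaw":6}
  ],
  "squeeze": 10
}}

```text
time: 9.93
position: [0.5129, 0.1453, 0.149]
tool_rot: [0.784, 0.621, -0.002, -0.001]
ft_force: [-0.9, 0.3, -0.1]
grip_width: 0.0645
```

```bash
python3 - <<'E'
from h import *
im=camera("side")[:,:,::-1];cv2.imwrite("pics/s8.png",cv2.resize(im[120:220,240:350],(660,600),interpolation=cv2.INTER_CUBIC))
o=get_obs();p=o["position"];print(o["time"],wj(p),o["grip_width"],o["ft_force"])
E
```

```text
9.9833 [-73.11154242 -32.96820478 150.20293935] 0.06276345256531135 [0.45946375 0.28239318 0.53576382]
```

View pics/s8.png

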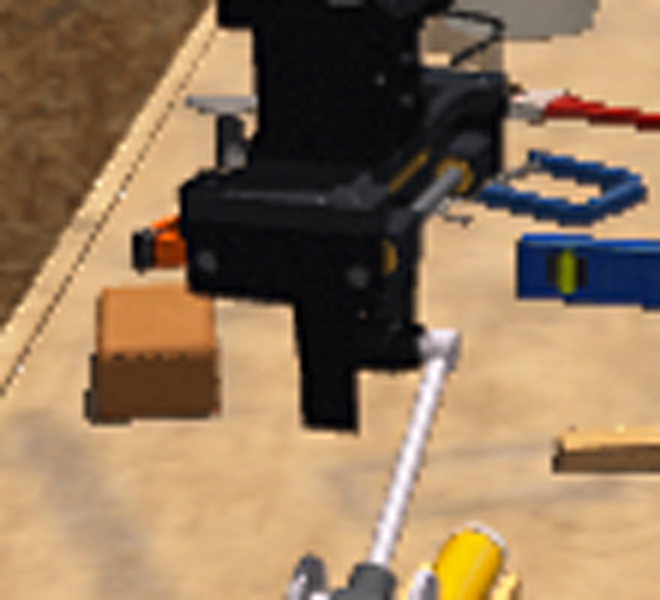

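>>> {"method": "drive_tool", "body": {
  "plan": [
    {"offset":[0,0,0],"delta_rot":[0,0,0],"jaw":5},
    {"offset":[0,0,0],"delta_rot":[0,0,0],"jaw":4.2},
    {"offset":[0,0,0],"delta_rot":[0,0,0],"jaw":3.4},
    {"offset":[0,0,0],"delta_rot":[0,0,0],"jaw":2.8},
    {"offset":[0,0,0],"delta_rot":[0,0,0],"jaw":2.4},
    {"offset":[0,0,0],"delta_rot":[0,0,0],"jaw":2.0},
    {"offset":[0,0,0],"delta_rot":[0,0,0],"jaw":1.8},
    {"offset":[0,0,0],"delta_rot":[0,0,0],"jaw":1.6}
  ],
  "squeeze": 12
}}

```text
time: 10.65
position: [0.5146, 0.1471, 0.1512]
tool_rot: [0.783, 0.622, 0.001, -0.0]
ft_force: [-0.4, 4.1, 0.9]
grip_width: 0.0221
```

>>> {"method": "drive_tool", "body": {
  "plan": [
    {"offset":[0,0,0],"delta_rot":[0,0,0],"jaw":1.5},
    {"offset":[0,0,0],"delta_rot":[0,0,0],"jaw":1.5},
    {"offset":[0,0,0],"delta_rot":[0,0,0],"jaw":1.5},
    {"offset":[0,0,0],"delta_rot":[0,0,0],"jaw":1.5},
    {"offset":[0,0,0],"delta_rot":[0,0,0],"jaw":1.5},
    {"offset":[0,0,0],"delta_rot":[0,0,0],"jaw":1.5},
    {"offset":[0,0,0],"delta_rot":[0,0,0],"jaw":1.5},
    {"offset":[0,0,0],"delta_rot":[0,0,0],"jaw":1.5}
  ],
  "squeeze": 25
}}

```text
time: 11.32
position: [0.5146, 0.1471, 0.1512]
tool_rot: [0.783, 0.622, 0.001, -0.0]
ft_force: [0.2, 5.7, 0.8]
grip_width: 0.0216
```

```bash
python3 - <<'E'
from h import *
o=get_obs();p=o["position"];print(o["time"],wj(p),o["grip_width"],o["ft_force"],o["tool_rot"])
M=R.from_quat(o["tool_rot"]).as_matrix()
p0=jw(-74.4,-34,170)
for a in np.linspace(0,1.05,15):
    g=jw(34-125*np.cos(.521+a),-34,108+125*np.sin(.521+a)); print(round(a,3),(M.T@(g-p0)*100).round(2))
E
```

```text
11.3167 [-74.7136403  -32.61500846 151.19883334] 0.021585011402798684 [0.1769081  5.67063324 0.80787633] [ 7.83124504e-01  6.21864554e-01  6.61884088e-04 -2.22604397e-04]
0.0 [ 0.   -0.   -0.02]
0.075 [-0.49  0.   -0.82]
0.15 [-1.05  0.01 -1.57]
0.225 [-1.66  0.01 -2.29]
0.3 [-2.32  0.02 -2.95]
0.375 [-3.03  0.02 -3.56]
0.45 [-3.78  0.03 -4.12]
0.525 [-4.57  0.03 -4.62]
0.6 [-5.4   0.04 -5.06]
0.675 [-6.26  0.05 -5.44]
0.75 [-7.14  0.05 -5.75]
0.825 [-8.05  0.06 -6.  ]
0.9 [-8.97  0.06 -6.17]
0.975 [-9.9   0.07 -6.28]
1.05 [-10.83   0.08  -6.31]
```

>>> {"method": "drive_tool", "body": {
  "plan": [
    {"offset":[-0.24,0,-0.4],"delta_rot":[0,0,0],"jaw":1.5},
    {"offset":[-0.49,0,-0.82],"delta_rot":[0,0,0],"jaw":1.5},
    {"offset":[-0.77,0,-1.2],"delta_rot":[0,0,0],"jaw":1.5},
    {"offset":[-1.05,0,-1.57],"delta_rot":[0,0,0],"jaw":1.5},
    {"offset":[-1.35,0,-1.93],"delta_rot":[0,0,0],"jaw":1.5},
    {"offset":[-1.66,0,-2.29],"delta_rot":[0,0,0],"jaw":1.5},
    {"offset":[-1.99,0,-2.62],"delta_rot":[0,0,0],"jaw":1.5},
    {"offset":[-2.32,0,-2.95],"delta_rot":[0,0,0],"jaw":1.5}
  ]
}}

```text
time: 11.98
position: [0.5092, 0.1234, 0.1809]
tool_rot: [0.783, 0.622, 0.0, 0.0]
ft_force: [1.6, 4.3, 0.6]
grip_width: 0.0219
```

```bash
python3 - <<'E'
from h import *
im=camera("side")[:,:,::-1];cv2.imwrite("pics/s9.png",cv2.resize(im[120:260,240:380],(600,600),interpolation=cv2.INTER_CUBIC))
o=get_obs();p=o["position"];print(o["time"],wj(p),o["grip_width"],o["ft_force"])
M=R.from_quat(o["tool_rot"]).as_matrix()
E
```

```text
12.0333 [-49.92647517 -32.69942899 181.37964832] 0.02170434768775226 [0.73119938 3.77978857 0.97564737]
```

View pics/s9.png

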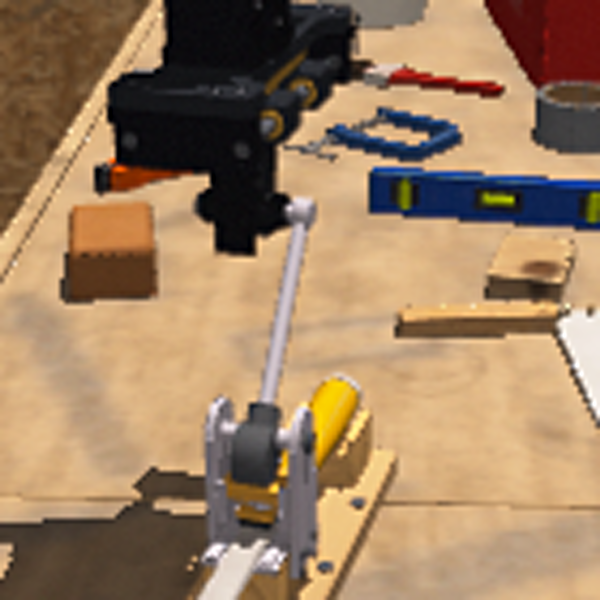

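>>> {"method": "drive_tool", "body": {
  "plan": [
    {"offset":[-0.44,0,-0.4],"delta_rot":[0,0,0],"jaw":1.5},
    {"offset":[-0.9,0,-0.76],"delta_rot":[0,0,0],"jaw":1.5},
    {"offset":[-1.37,0,-1.1],"delta_rot":[0,0,0],"jaw":1.5},
    {"offset":[-1.86,0,-1.43],"delta_rot":[0,0,0],"jaw":1.5},
    {"offset":[-2.36,0,-1.73],"delta_rot":[0,0,0],"jaw":1.5},
    {"offset":[-2.87,0,-2.01],"delta_rot":[0,0,0],"jaw":1.5},
    {"offset":[-3.4,0,-2.26],"delta_rot":[0,0,0],"jaw":1.5},
    {"offset":[-3.94,0,-2.49],"delta_rot":[0,0,0],"jaw":1.5}
  ]
}}

```text
time: 12.7
position: [0.5002, 0.0845, 0.2053]
tool_rot: [0.783, 0.622, -0.0, 0.0]
ft_force: [4.1, 2.3, -4.6]
grip_width: 0.0216
```

```bash
python3 - <<'E'
from h import *
o=get_obs();p=o["position"];print(o["time"],wj(p),o["grip_width"],o["ft_force"])
for r in (.75,.825,.9,.975,1.05): print(34-125*np.cos(.521+r),89+125*np.sin(.521+r))
to(jw(34,-34,214),down(77.3))
E
```

```text
12.7 [-10.51297656 -32.88075861 205.33380351] 0.021605462327610146 [ 4.14699401  2.32981711 -4.56056011]
-2.9157030110616873 208.42458235723117
6.1365227418150035 210.85494095473769
15.345407099889925 212.6001867463442
24.659174365334714 213.6505073253325
34.02545915046193 213.9999974073266
offset cm [-4.45 -0.08 -0.86] rot deg [ 0.   0.  -0.4]
```

>>> {"method": "drive_tool", "body": {
  "plan": [
    {"offset":[-0.6,0,-0.21],"delta_rot":[0,0,0],"jaw":1.5},
    {"offset":[-1.2,0,-0.4],"delta_rot":[0,0,0],"jaw":1.5},
    {"offset":[-1.8,0,-0.56],"delta_rot":[0,0,0],"jaw":1.5},
    {"offset":[-2.4,0,-0.68],"delta_rot":[0,0,0],"jaw":1.5},
    {"offset":[-3.0,0,-0.77],"delta_rot":[0,0,0],"jaw":1.5},
    {"offset":[-3.6,0,-0.83],"delta_rot":[0,0,0],"jaw":1.5},
    {"offset":[-4.1,0,-0.86],"delta_rot":[0,0,0],"jaw":1.5},
    {"offset":[-4.5,0,-0.87],"delta_rot":[0,0,0],"jaw":1.5}
  ]
}}

```text
time: 13.37
position: [0.4903, 0.0411, 0.2134]
tool_rot: [0.783, 0.622, 0.001, -0.0]
ft_force: [7.2, 2.7, -11.8]
grip_width: 0.0221
```

```bash
python3 - <<'E'
from h import *
im=camera("side")[:,:,::-1];cv2.imwrite("pics/s10.png",cv2.resize(im[110:310,220:380],(480,600),interpolation=cv2.INTER_CUBIC))
im=camera("top")[:,:,::-1];cv2.imwrite("pics/t10.png",cv2.resize(im[150:310,260:420],(600,600),interpolation=cv2.INTER_CUBIC))
o=get_obs();p=o["position"];print(o["time"],wj(p),o["grip_width"],o["ft_force"],o["joint_velocities"].round(4))
to(jw(34,-34,214),down(77.3))
q=lambda P:(proj("side",P)-[220,110])*3
for a in (.9,1.05,1.2): print(a,q(jw(34-125*np.cos(.521+a),0,108+125*np.sin(.521+a))))
print("pin",q(jw(34,0,108)))
E
```

```text
13.4667 [ 34.19156425 -33.01060696 213.38220445] 0.0214520337287123 [  6.98653863   2.671004   -11.07106235] [ 0.0066  0.0028 -0.0017  0.0064  0.0009  0.0042]
offset cm [ 0.02 -0.1  -0.06] rot deg [ 0.  -0.  -0.4]
0.9 [243.01205861 168.03864078]
1.05 [234.97165334 175.05895915]
1.2 [226.69087929 186.21780545]
pin [238.95782936 332.52067121]
```

View pics/s10.png

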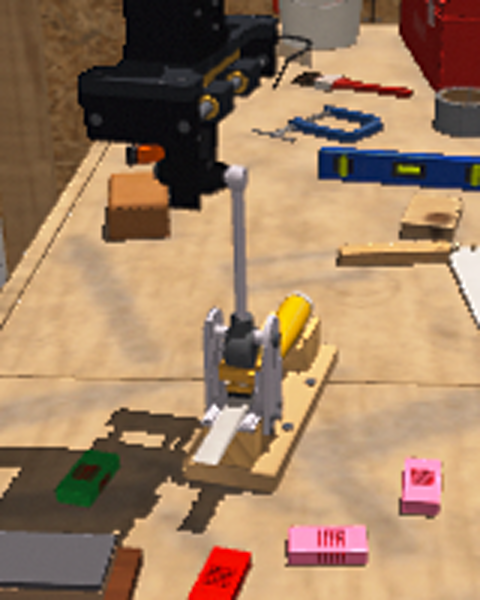

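View pics/t10.png

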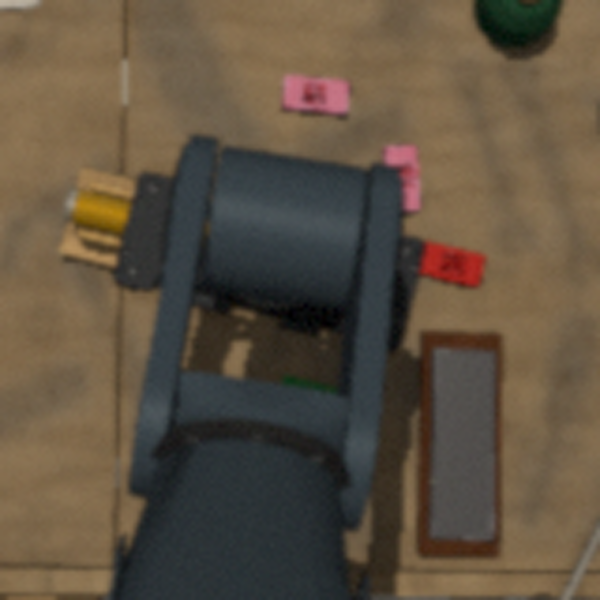

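>>> {"method": "drive_tool", "body": {
  "plan": [
    {"offset":[0,0.05,0.1],"delta_rot":[0,0,0],"jaw":1.5},
    {"offset":[0,0.1,0.2],"delta_rot":[0,0,0],"jaw":1.5},
    {"offset":[0,0.1,0.2],"delta_rot":[0,0,0],"jaw":1.5},
    {"offset":[0,0.1,0.2],"delta_rot":[0,0,0],"jaw":1.5},
    {"offset":[0,0.1,0.2],"delta_rot":[0,0,0],"jaw":1.5},
    {"offset":[0,0.1,0.2],"delta_rot":[0,0,0],"jaw":1.5},
    {"offset":[0,0.1,0.2],"delta_rot":[0,0,0],"jaw":1.5},
    {"offset":[0,0.1,0.2],"delta_rot":[0,0,0],"jaw":1.5}
  ]
}}

```text
time: 14.13
position: [0.4906, 0.0416, 0.2129]
tool_rot: [0.783, 0.622, 0.0, -0.0]
ft_force: [0.1, 3.6, 6.6]
grip_width: 0.022
```

```bash
python3 - <<'E'
from h import *
im=camera("side")[:,:,::-1];cv2.imwrite("pics/s11.png",cv2.resize(im[140:265,250:340],(430,600),interpolation=cv2.INTER_CUBIC))
o=get_obs();p=o["position"];print(o["time"],wj(p),o["grip_width"],o["ft_force"],o["joint_velocities"].round(4))
q=lambda P:(proj("side",P)-[250,140])*4.8
for a in (.9,1.05,1.2): print(a,q(jw(34-125*np.cos(.521+a),0,108+125*np.sin(.521+a))))
print("pin",q(jw(34,0,108)))
im=camera("side")[:,:,::-1];cv2.imwrite("pics/s12.png",cv2.resize(im[200:320,150:330],(800,533),interpolation=cv2.INTER_CUBIC))
for z in (0.012,):
    for uv in ((0,0),): pass
t=lambda a,b:(260+a*160/600,150+b*160/600)
print("guard jig",wj(ray("top",*t(453,264),.012)))
E
```

```text
14.1833 [ 33.45338939 -32.85880696 212.8422195 ] 0.021836897205943298 [0.22524233 4.11935402 6.99007324] [ 0.0013  0.0005  0.003   0.0017 -0.0021 -0.0021]
0.9 [244.81929378 124.86182525]
1.05 [231.95464534 136.09433464]
1.2 [218.70540686 153.94848872]
pin [238.33252697 388.03307393]
guard jig [185.67312229  27.69082233  12.        ]
```

View pics/s11.png

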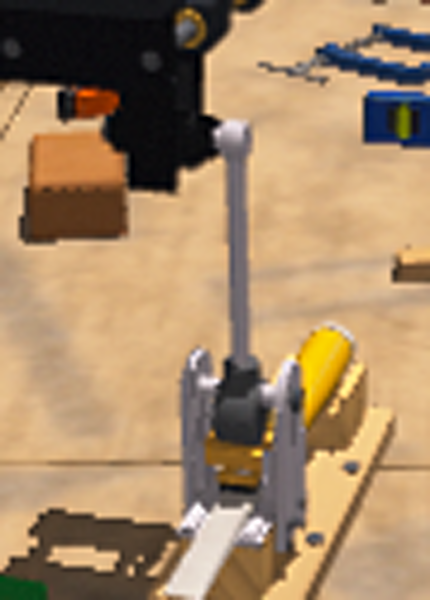

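View pics/s12.png

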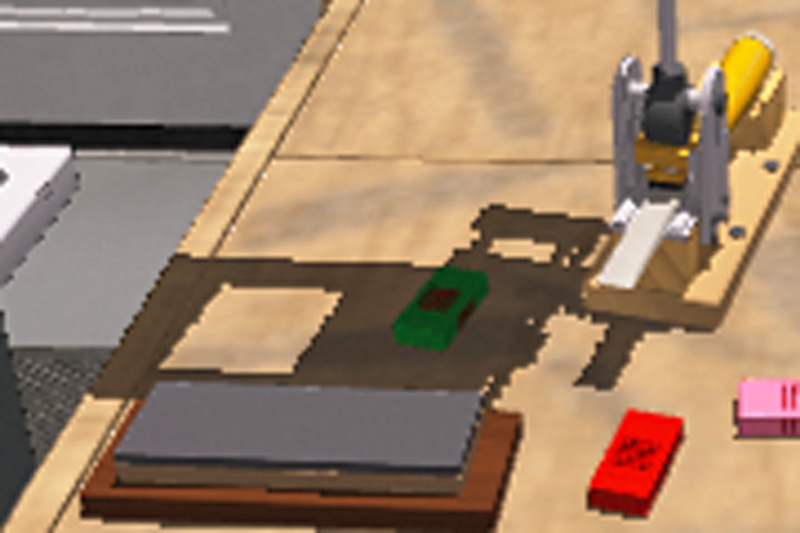

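>>> {"method": "drive_tool", "body": {
  "plan": [
    {"offset":[0,0,-0.08],"delta_rot":[0,0,0],"jaw":1.5},
    {"offset":[0,0,-0.08],"delta_rot":[0,0,0],"jaw":1.5},
    {"offset":[0,0,-0.08],"delta_rot":[0,0,0],"jaw":1.5},
    {"offset":[0,0,-0.08],"delta_rot":[0,0,0],"jaw":1.5},
    {"offset":[0,0,-0.08],"delta_rot":[0,0,0],"jaw":1.5},
    {"offset":[0,0,-0.08],"delta_rot":[0,0,0],"jaw":1.5},
    {"offset":[0,0,-0.08],"delta_rot":[0,0,0],"jaw":1.5},
    {"offset":[0,0,-0.08],"delta_rot":[0,0,0],"jaw":1.5}
  ]
}}

```text
time: 14.9
position: [0.4906, 0.0414, 0.2129]
tool_rot: [0.783, 0.622, -0.0, -0.0]
ft_force: [0.0, 4.0, 4.7]
grip_width: 0.0219
```

```bash
python3 - <<'E'
from h import *
o=get_obs();p=o["position"];print(o["time"],wj(p),o["grip_width"],o["ft_force"],abs(o["joint_velocities"]).max())
print(hand_in())
E
```

```text
14.9 [ 33.59162044 -32.79185285 212.94092716] 0.021873665690774906 [0.01052148 4.03527299 4.72737278] 0.0016321009271809352
the job is handed in; nothing more can be done
None
```

The guard is off and the lever is being held upright. I handed in at 14.9 s, with no verdict reported.

- **Guard:** I pulled the red guard straight off along the blade, at about 2.6 N. It lies flat and released on the bench at about jig x 186, y 28 mm. That is roughly 65 mm from the edge, clear of jig, blade and stone.
- **Lever:** I gripped the black roller with 25 N and swung the lever along its arc. The last images and the tool position put it at about 1.05 to 1.1 rad, where upright is 1.05. The gripper holds it still, with about 4 N of return force on the tool and joint speeds below 0.002 rad/s.
- **Other objects:** The chisel still lies in the jig in the last side picture. The stone and the look-alikes look unmoved there. I did not check the oil can and the square separately, but nothing went near them.

**Checks that disagreed or are missing:**
- The side camera sits about 1.5 px off the robot's frame, so I lined up the grasps relative to the fingers.
- The roller measured 22 mm between the jaws, not 23 mm.
- About 5 N of vertical force remains at the grip.
- I could not measure how hard the brass block presses the blade, so that rests on the lever angle alone.

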